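# Change over the bed of the kitchen-counter laser engraver

### The job

Change over the laser engraver: swing its orange-windowed lid open until it leans back on its stop and stands by itself, take the finished engraved fridge magnet (the one with the burnt-in picture) out and lay it flat in the wooden tray, and lay every plain loose blank from the worktop flat on the engraver's bed, side by side. When that is done lower the lid fully shut without slamming it, and only then log the run on the counter: swing the red-knobbed lever towards the counter's number-window side all the way to its stop and let it spring back. Leave everything else on the worktop where it is.

Things in the scene. Friction and masses are not known exactly. Their poses are not given: they have to be found in the camera images.
- laser: the laser engraver, a fixed low silver box with teal corners: 220 mm deep (its x), 260 mm wide (its y), 75 mm high to the rim, walls 6 mm. Origin: centre of its underside; x points to its back (hinge side), which is on the robot's left (yaw about 90 degrees). Its fixed gantry is parked inside along the back wall, 34 mm high above the bed (the black head at y = -85 mm: 52 mm)
- bed (a point): centre of the free surface of the black honeycomb bed, 18 mm above the worktop (the walls stand 57 mm above it); axes as the laser's. The free bed runs 77 mm either way in x (front wall to gantry) and 124 mm either way in y (between the side walls). Blanks may lie anywhere on it
- lid (a joint): the lid's angle: 0 shut, 1.80 open against its stop (13 degrees past upright). The lid is a 220 x 260 x 8 mm teal frame with an orange window, 0.4 kg, on a soft-close hinge along the back rim: let go below about 1.5 it sinks shut by itself at about 1 rad/s; past upright it leans on the stop. A few newtons at the bar move it
- lid_bar (a point): middle of the lid's steel bar handle: round, 10 mm thick, 130 mm long, parallel to the hinge (lid's y), 35 mm in front of the lid's front edge on two 10 mm posts at its ends, so a clear gap of 30 mm between bar and lid. It turns with the lid; with the lid open it is the topmost part, about 325 mm above the worktop
- lid_hinge (a point): middle of the hinge line, on the back rim 75 mm above the worktop; the bar's middle moves on a circle of 255 mm radius about it (4 mm higher than it when shut); axis is the laser's y, opening lifts the front
- finished: the finished fridge magnet: pale birch block 56 (its x) x 40 (y) x 12 (z) mm with a dark burnt-in fir tree in a frame, about 22 g. Origin: its centre. At the start it lies flat on the engraver's bed under the lid
- blank1: a plain blank: pale birch block 56 (its x) x 40 (y) x 12 (z) mm without picture, about 22 g. Origin: its centre. At the start it lies flat on the worktop to the robot's right. Two to four of the blanks are present; absent ones read None
- blank2: a plain blank: pale birch block 56 (its x) x 40 (y) x 12 (z) mm without picture, about 22 g. Origin: its centre. At the start it lies flat on the worktop to the robot's right. Two to four of the blanks are present; absent ones read None
- blank3: a plain blank: pale birch block 56 (its x) x 40 (y) x 12 (z) mm without picture, about 22 g. Origin: its centre. At the start it lies flat on the worktop to the robot's right. Two to four of the blanks are present; absent ones read None
- blank4: a plain blank: pale birch block 56 (its x) x 40 (y) x 12 (z) mm without picture, about 22 g. Origin: its centre. At the start it lies flat on the worktop to the robot's right. Two to four of the blanks are present; absent ones read None
- tray: fixed brown wooden tray for finished pieces, to the robot's right: 130 (its x) x 120 (y) x 22 mm high, walls and floor 6 mm. Origin: centre of its underside
- tray_in (a point): centre of the tray's inner floor (118 x 108 mm), 6 mm above the worktop; axes as the tray's
- counter: mechanical stroke counter, fixed: dark case 66 (its x) x 80 (y) mm, 58 mm high, on a 90 x 100 mm foot plate 6 mm thick; its number windows face its -x, roughly towards the robot. Origin: centre of its underside
- count_lever (a joint): angle of the counter's lever: 0 at rest (leaning back 0.45 rad towards the counter's +x), 0.90 at its stop (leaning 0.45 rad towards -x). It is sprung: about 1 N at the knob starts it, 3 N holds it at the stop, and it springs back when let go
- lever_knob (a point): centre of the red ball knob, 22 mm across, on the lever's end. The lever is a steel rod 8 mm thick, 85 mm from its pivot to the knob centre; the pivot line runs along the counter's y, 32 mm above the worktop, and the lever swings 52 mm to the -y side of the counter's origin. The knob is 109 mm high at rest and at the stop, 117 mm half-way, and travels 74 mm
- mug: blue mug, 80 mm across, 95 mm high; origin under its centre. Not part of the job
- pencil: flat red carpenter pencil lying in front of the engraver, 9 x 150 x 8 mm; origin under its middle. Not part of the job
- cleaner: clear bottle with blue cap, 60 mm across, 160 mm high; origin under its centre. Not part of the job
- spice: amber jar with black lid, 48 mm across, 100 mm high; origin under its centre. Not part of the job
- driver: orange-handled screwdriver lying down, about 200 mm long; origin near its middle. Not part of the job
- caliper: steel caliper with black display lying flat, 150 mm long; origin at its middle. Not part of the job
Things that resemble listed ones, but are neither listed nor needed, are in the scene too. Of the things that look like the tray, the smaller one is meant.

How it is judged (in metres and radians):
On the way, in this order (a step that is already met when the one before it is completed fails the run):
1. the lid stands open by itself, let go (value of joint lid above 1.62 rad and contact force between the fingers and laser below 0.3 N), for 0.3 s.
2. with the lid still open, the finished magnet lies flat in the tray and every blank lies flat on the bed, all let go (value of joint lid above 1.5 rad and x of blank1 in the frame of bed between -0.062 and 0.062 m and y of blank1 in the frame of bed between -0.108 and 0.108 m and z of blank1 in the frame of bed between 0.001 and 0.0105 m and (angle between blank1's own z axis and vertical below 0.12 rad or angle between blank1's own z axis and vertical above 3.02 rad) and linear speed of each of blank1, blank2, blank3, blank4, finished below 0.03 m/s and x of blank2 in the frame of bed between -0.062 and 0.062 m and y of blank2 in the frame of bed between -0.108 and 0.108 m and z of blank2 in the frame of bed between 0.001 and 0.0105 m and (angle between blank2's own z axis and vertical below 0.12 rad or angle between blank2's own z axis and vertical above 3.02 rad) and x of blank3 in the frame of bed between -0.062 and 0.062 m and y of blank3 in the frame of bed between -0.108 and 0.108 m and z of blank3 in the frame of bed between 0.001 and 0.0105 m and (angle between blank3's own z axis and vertical below 0.12 rad or angle between blank3's own z axis and vertical above 3.02 rad) and x of blank4 in the frame of bed between -0.062 and 0.062 m and y of blank4 in the frame of bed between -0.108 and 0.108 m and z of blank4 in the frame of bed between 0.001 and 0.0105 m and (angle between blank4's own z axis and vertical below 0.12 rad or angle between blank4's own z axis and vertical above 3.02 rad) and x of finished in the frame of tray_in between -0.045 and 0.045 m and y of finished in the frame of tray_in between -0.042 and 0.042 m and z of finished in the frame of tray_in between 0.001 and 0.0105 m and (angle between finished's own z axis and vertical below 0.12 rad or angle between finished's own z axis and vertical above 3.02 rad) and contact force between the fingers and blank1 below 0.3 N and contact force between the fingers and blank2 below 0.3 N and contact force between the fingers and blank3 below 0.3 N and contact force between the fingers and blank4 below 0.3 N and contact force between the fingers and finished below 0.3 N), for 0.3 s.
3. the lid is fully shut (value of joint lid below 0.03 rad), for 0.3 s.
4. the counter's lever is swung to its stop (value of joint count_lever above 0.8 rad and value of joint lid below 0.05 rad), for 0.05 s.
5. the lever has sprung back (value of joint count_lever below 0.1 rad), for 0.1 s.
At the end, for the whole second after the job is handed in: Lid shut (0.03 rad), lever at rest (0.1 rad), every blank present flat on the free bed (centre within 62 mm in x, 108 mm in y of its centre; not on another piece; tilt under 7 degrees), the finished magnet flat in the tray (within 45 mm in x, 42 mm in y of its middle), all at rest (value of joint lid below 0.03 rad and value of joint count_lever below 0.1 rad and x of blank1 in the frame of bed between -0.062 and 0.062 m and y of blank1 in the frame of bed between -0.108 and 0.108 m and z of blank1 in the frame of bed between 0.001 and 0.0105 m and (angle between blank1's own z axis and vertical below 0.12 rad or angle between blank1's own z axis and vertical above 3.02 rad) and linear speed of each of blank1, blank2, blank3, blank4, finished below 0.03 m/s and x of blank2 in the frame of bed between -0.062 and 0.062 m and y of blank2 in the frame of bed between -0.108 and 0.108 m and z of blank2 in the frame of bed between 0.001 and 0.0105 m and (angle between blank2's own z axis and vertical below 0.12 rad or angle between blank2's own z axis and vertical above 3.02 rad) and x of blank3 in the frame of bed between -0.062 and 0.062 m and y of blank3 in the frame of bed between -0.108 and 0.108 m and z of blank3 in the frame of bed between 0.001 and 0.0105 m and (angle between blank3's own z axis and vertical below 0.12 rad or angle between blank3's own z axis and vertical above 3.02 rad) and x of blank4 in the frame of bed between -0.062 and 0.062 m and y of blank4 in the frame of bed between -0.108 and 0.108 m and z of blank4 in the frame of bed between 0.001 and 0.0105 m and (angle between blank4's own z axis and vertical below 0.12 rad or angle between blank4's own z axis and vertical above 3.02 rad) and x of finished in the frame of tray_in between -0.045 and 0.045 m and y of finished in the frame of tray_in between -0.042 and 0.042 m and z of finished in the frame of tray_in between 0.001 and 0.0105 m and (angle between finished's own z axis and vertical below 0.12 rad or angle between finished's own z axis and vertical above 3.02 rad)); the robot touches nothing.
It fails at once if the lid is slammed (closing faster than 2.5 rad/s) (velocity of joint lid below -2.5 rad/s).
It fails at once if something that is not part of the job is shifted by more than 50 mm (distance of any of mug, pencil, cleaner, spice, driver, caliper from where it was at the start of the episode above 0.05 m).
Of blank1, blank2, blank3, blank4 only 2 to 4 are there at a start; the rules pass over those that are not, and their reading is None.
At some moment in a run one of blank1, blank2, blank3, blank4 may be knocked a few centimetres aside while the robot is not near it.
Once in a run the grip may slacken for a moment while it holds something.
It also fails if it takes over 210 s, if anything falls off the work surface, if the arm or the gripper's body presses on something with over 40 N, if the wrist force passes 120 N, or if a joint passes its speed limit or range.

### The arm

A 6-joint arm with a two-finger parallel gripper is mounted at the origin on the work surface. World frame = base frame: x ahead of the robot, y to its left, z up, the work surface at z = 0. Lengths are in mm, angles in rad, forces in N, time in s.
With the tool pointing down it reaches from about 300 to 775 mm from the base axis. Payload 14.6 kg.
Tool frame: the origin (TCP) lies at the very end of the fingers, on their centre line; the grasp point (between the pads) lies 19 mm behind it (manip.grip_point_offset is the distance from the TCP to the grasp point, in mm); z points along the fingers, y is the line along which they close (so a half turn about z gives the same grasp; the last joint's range is limited). The gripper opens to 94 mm and grips with 3 to 60 N. Pads are 16 mm wide; open, the fingers measure 119 mm over their backs; the gripper's body (75 mm by 177 mm) begins 78 mm behind the grasp point.
Start: joints at [-1.331, 0.3, 1.521, -0, 1.321, -0.067], TCP at [166.098, -524.31, 205.446] pointing down, gripper open.
Joint ranges: [-3.03, 3.03], [-0.79, 2.21], [0.23, 2.52], [-1.04, 4.18], [0, 3.07], [-2.55, 2.55]. Speed limits (rad/s): [2.22, 2.22, 2.57, 3.14, 3.14, 3.14].

### API

Orientations are given as [roll, pitch, yaw] about the fixed x, y, z axes, in that order (R = Rz(yaw) Ry(pitch) Rx(roll)).
In Python, from cell import telemetry, eyes, manip gives the robot as it stands.
- The arm moves only by the tool play_rows, never from a script. Its arguments are lists of equal length, an entry for each row: "translation": the shift along the world's x, y, z in m, a list of three; "yaw": the turn about the world's z in rad. A call has 1 to 12 rows; each row is the pose to reach, as a shift and turn from the pose commanded when the call began; what a row does not reach only later rows make up. A row lasts 1/8 s, in which the tool goes at most 62.5 mm and 10.7 degrees, less where a joint would pass 70% of its speed; a pose out of reach is approached as far as the arm can. A call with a gripper value outside its range is refused whole. "hand" is the opening, from 0 (shut) to 1 (fully open), set as the call begins (left out, the last holds). The fingers move at their own pace and stop on an object; "force" is the grip in N (left out, the last holds). Time passes only in rows, so rows that repeat a pose let the fingers close. It gives the time, the measured TCP pose, the force, the opening and the grip force at its end, in the units of the state.
- telemetry.read_state(): the state, without advancing time (a new reading comes with each control period).
- eyes.camera(name): name is "scene" or "top" or "wrist"; returns a dict with "pixels" (384x512x3 uint8, red, green, blue), "fx", "fy", "cx", "cy" (pixels), "cam_to_world" (4x4, takes a point from camera to world coordinates); the wrist camera has in their place "T_tool_cam" (4x4, takes a point from camera to tool coordinates, whose origin is the TCP and whose axes are the flange's). Camera axes: x right, y up, looking along -z (the intrinsics and any distortion apply to the point x, -y, -z); pixel columns grow to the right and rows downward; lengths in mm; the calibration is good to about 2 mm. The wrist camera is an equidistant fisheye: a pixel r from the principal point sees the ray r / f radians off the axis. A picture is of the moment at which its call begins: read the wrist's pose just before it. There is no depth.
- manip.sign_off(): hands the job in; it is judged then, once.
The state is a dict: "clock": time; "joints": joint angles; "qd": joint speeds; "effort": joint torques, N m; "eef_pos": TCP position; "eef_rot": TCP orientation; "wrist_force": force on the tool from outside, world axes, zero at the start; "moment": the same for the moment, N m; "finger_gap": finger opening in mm; "finger_force": force on a finger pad.
Only numpy, scipy, OpenCV 4.12 (cv2) and the standard library are available. Lean on these libraries where they do the work, as an engineer would, in place of code of your own. Each camera call takes 0.05 s, during which the arm holds its last target. There are 200 camera calls.

## Working session

There is one attempt and no reset: what is moved stays moved. The work goes in short steps, Python scripts to look and compute and a tool call to move; the robot and the scene stay as the last step left them, time stands still between calls to the robot, and variables do not carry over. Pictures are saved under pics/ and viewed, at most 14 in all, crops included, and the job is handed in when it is done.

Besides the shell and the picture viewer there is one more tool, called by a JSON object that holds its "fn" and its "kwargs", one argument or row to a line. play_rows: Moves the arm, as the interface text tells. Its arguments: {"type":"object","properties":{"translation":{"type":"array","items":{"type":"array","items":{"type":"number"}}},"yaw":{"type":"array","items":{"type":"number"}},"hand":{"type":"number"},"force":{"type":"number"}},"required":["translation","yaw"]}

```bash
ls; mkdir -p pics; cat > h.py <<'E'
import numpy as np, cv2
from cell import telemetry, eyes, manip
from scipy.spatial.transform import Rotation as R
def ray(c,u,v):
    M=np.array(c["cam_to_world"]); d=np.array([(u-c["cx"])/c["fx"],-(v-c["cy"])/c["fy"],-1.0])
    return M[:3,3],M[:3,:3]@d
def onz(c,u,v,z):
    o,d=ray(c,u,v); return o+d*(z-o[2])/d[2]
def proj(c,p):
    M=np.linalg.inv(np.array(c["cam_to_world"])); q=M[:3,:3]@np.array(p,float)+M[:3,3]
    return c["cx"]+c["fx"]*q[0]/-q[2], c["cy"]-c["fy"]*q[1]/-q[2]
def wcam():
    s=telemetry.read_state(); c=eyes.camera("wrist"); T=np.eye(4)
    T[:3,:3]=R.from_euler('xyz',s["eef_rot"]).as_matrix(); T[:3,3]=s["eef_pos"]
    c["M"]=T@np.array(c["T_tool_cam"]); return c
def wonz(c,u,v,z):
    x=u-c["cx"];y=v-c["cy"];r=np.hypot(x,y);t=r/c["fx"]
    d=np.array([np.sin(t)*x/max(r,1e-9),-np.sin(t)*y/max(r,1e-9),-np.cos(t)])
    d=c["M"][:3,:3]@d;o=c["M"][:3,3]; return o+d*(z-o[2])/d[2]
def save(n,im): cv2.imwrite("pics/"+n+".png",cv2.cvtColor(im,cv2.COLOR_RGB2BGR))
E
python3 - <<'E'
from h import *
import pickle
s=telemetry.read_state(); print(s)
for n in("scene","top"):
    c=eyes.camera(n); pickle.dump(c,open(n+".pkl","wb")); print(n,{k:v for k,v in c.items() if k!="pixels"})
    save(n+"0",cv2.resize(c["pixels"],(800,600)))
w=wcam(); print(w["fx"],w["cx"],w["cy"],w["T_tool_cam"])
E
```

```text
pics
{'clock': 0.0, 'joints': array([-1.33059109e+00,  3.00459908e-01,  1.52157576e+00,  2.43448255e-05,
        1.32070195e+00, -6.66400119e-02]), 'qd': array([-0.00059652, -0.00073376, -0.00101199,  0.00073029, -0.00021002,
        0.00096517]), 'effort': array([ 3.92881979e-03, -5.31799972e+01, -3.52734983e+01,  7.10188597e-02,
        2.44167808e-02, -1.38293476e-04]), 'eef_pos': array([ 166.04914072, -524.06183733,  204.89472015]), 'eef_rot': array([-3.14045180e+00, -9.97724744e-05,  3.06839156e-01]), 'wrist_force': array([0.20392977, 0.59258317, 0.06438499]), 'moment': array([ 0.01780417, -0.03028044, -0.01596394]), 'finger_force': 0.0, 'finger_gap': 94.04365593929322}
scene {'fx': 396.37201109176146, 'fy': 396.37201109176146, 'cx': 245.50975779161226, 'cy': 191.55146752773982, 'cam_to_world': array([[ 6.46928936e-01, -6.46429838e-01,  4.04489081e-01,
         9.75624802e+02],
       [ 7.62485712e-01,  5.41465301e-01, -3.54162203e-01,
        -4.99531239e+02],
       [ 9.92421358e-03,  5.37534922e-01,  8.43183086e-01,
         1.17131642e+03],
       [ 0.00000000e+00,  0.00000000e+00,  0.00000000e+00,
         1.00000000e+00]])}
top {'fx': 498.0072978031191, 'fy': 498.0072978031191, 'cx': 251.30485777630295, 'cy': 190.60180878303547, 'cam_to_world': array([[-1.22354706e-02,  9.91579204e-01, -1.28922365e-01,
         2.53479649e+02],
       [-9.99834936e-01, -1.04004286e-02,  1.48973546e-02,
        -2.89332439e+01],
       [ 1.34310591e-02,  1.29083361e-01,  9.91542784e-01,
         1.46733899e+03],
       [ 0.00000000e+00,  0.00000000e+00,  0.00000000e+00,
         1.00000000e+00]])}
297.3186396354542 251.08510845376213 190.92287028213332 [[ 6.10223398e-04  9.57706582e-01  2.87745948e-01  8.42446034e+01]
 [ 9.99999810e-01 -6.08927463e-04 -9.40046007e-05  4.57322858e-01]
 [ 8.51875853e-05  2.87745951e-01 -9.57706772e-01 -1.78851735e+02]
 [ 0.00000000e+00  0.00000000e+00  0.00000000e+00  1.00000000e+00]]
```

View pics/top0.png

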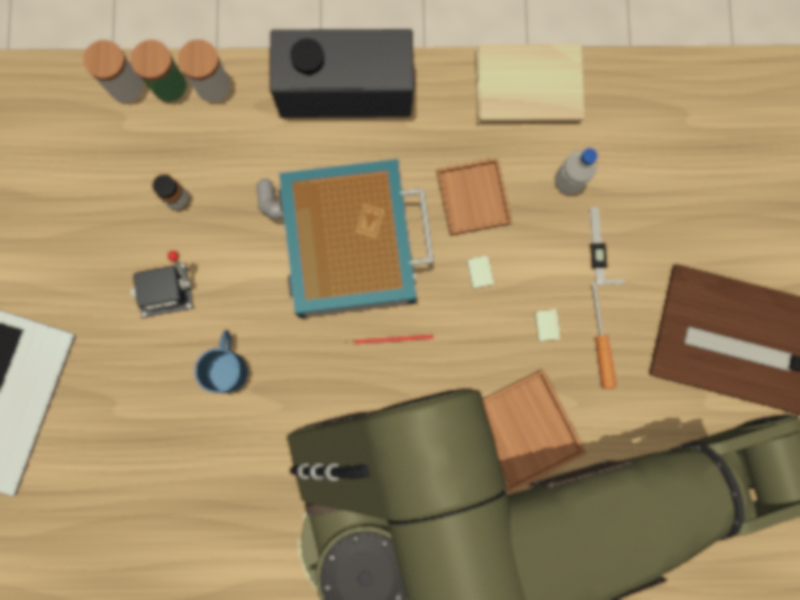

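View pics/scene0.png

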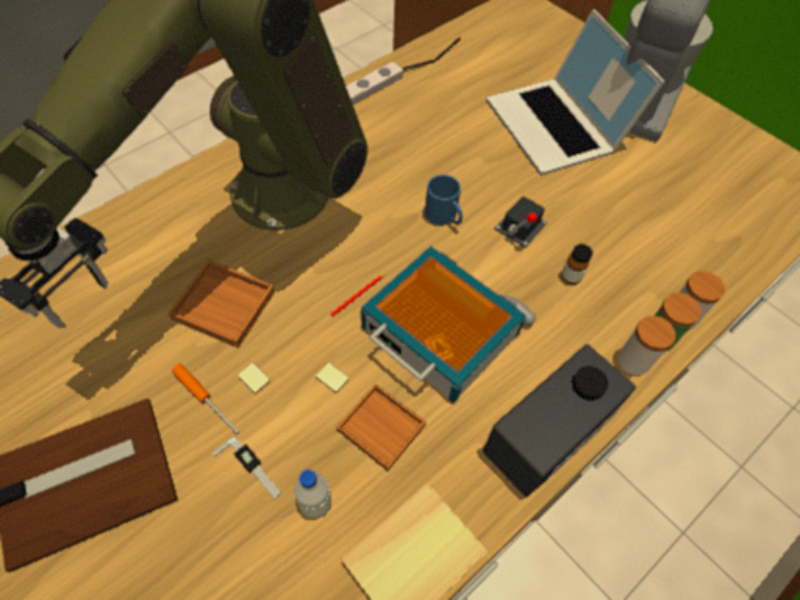

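The top view shows a teal lid at about (350,237) with its bar on the right at (425,228), and the finished magnet under the window at (370,220). There are two pale blocks at (481,271) and (548,325). The smaller tray is at (473,197); the larger brown one at (530,428) is the decoy. The red knob is at (173,256). The arm may be hiding more blanks in this view.

```bash
cat > m.py <<'E'
from h import *
def rects(im,lo,hi,amin,amax):
    hsv=cv2.cvtColor(im,cv2.COLOR_RGB2HSV); m=cv2.inRange(hsv,np.array(lo),np.array(hi))
    m=cv2.morphologyEx(m,cv2.MORPH_OPEN,np.ones((2,2),np.uint8))
    cs,_=cv2.findContours(m,cv2.RETR_EXTERNAL,cv2.CHAIN_APPROX_NONE)
    return [cv2.minAreaRect(x) for x in cs if amin<cv2.contourArea(x)<amax]
def wrect(c,r,z):
    b=cv2.boxPoints(r); P=np.array([onz(c,u,v,z)[:2] for u,v in b]); e1=P[1]-P[0];e2=P[2]-P[1]
    if np.linalg.norm(e1)<np.linalg.norm(e2): e1,e2=e2,e1
    return P.mean(0).round(1),np.linalg.norm(e1).round(1),np.linalg.norm(e2).round(1),round(float(np.arctan2(e1[1],e1[0])%np.pi),3)
E
python3 - <<'E'
from m import *; import pickle
for n in("top","scene"):
    c=pickle.load(open(n+".pkl","rb")); im=c["pixels"]; hsv=cv2.cvtColor(im,cv2.COLOR_RGB2HSV)
    pts={"top":[(308,173),(351,208),(303,126),(340,270),(330,50),(111,164),(200,105),(220,220)],"scene":[(162,241),(212,241),(243,272),(260,345),(340,138)]}[n]
    for p in pts: print(n,p,hsv[p[1],p[0]])
    for nm,lo,hi,z in(("blank",(22,15,170),(60,90,255),12),("teal",(85,80,60),(105,255,200),83),("tray",(3,100,90),(12,200,255),22),("knob",(0,200,140),(4,255,255),109),("knob2",(175,200,140),(180,255,255),109)):
        for r in rects(im,lo,hi,8,20000): print(n,nm,np.round(r[0]),wrect(c,r,z))
E
```

```text
top (308, 173) [ 38  40 221]
top (351, 208) [ 37  42 220]
top (303, 126) [ 13 134 186]
top (340, 270) [ 14 133 191]
top (330, 50) [ 27  63 209]
top (111, 164) [  1 181 193]
top (200, 105) [ 19  98 192]
top (220, 220) [ 19 100 186]
top blank [473. 224.] (array([ 337.9, -700.3]), np.float64(191.9), np.float64(26.9), 1.305)
top blank [ 23. 258.] (array([255. , 608.8]), np.float64(334.2), np.float64(133.6), 0.052)
top blank [351. 209.] (array([ 386.5, -344.1]), np.float64(59.2), np.float64(43.6), 0.071)
top blank [385. 178.] (array([ 477.8, -448.1]), np.float64(27.1), np.float64(11.9), 3.094)
top blank [308. 174.] (array([ 489.2, -219.7]), np.float64(59.3), np.float64(43.4), 0.167)
top blank [274. 147.] (array([ 573.3, -119. ]), np.float64(61.4), np.float64(5.9), 0.104)
top blank [382. 145.] (array([ 576.5, -443.4]), np.float64(62.1), np.float64(12.6), 0.052)
top blank [312.  74.] (array([ 798.8, -241.5]), np.float64(27.5), np.float64(6.3), 1.564)
top blank [340.  49.] (array([ 878.3, -328.4]), np.float64(210.3), np.float64(128.7), 1.565)
top teal [144. 238.] (array([306.1, 248.2]), np.f
[... 2502 characters left out ...]
([ 391. , -693.4]), np.float64(42.8), np.float64(18.9), 1.22)
scene tray [ 90. 307.] (array([ 437.4, -617.1]), np.float64(23.1), np.float64(17.7), 0.87)
scene tray [ 96. 297.] (array([ 420.7, -589.7]), np.float64(32.5), np.float64(20.9), 1.29)
scene tray [ 94. 285.] (array([ 387.3, -575.8]), np.float64(42.6), np.float64(21.4), 1.792)
scene tray [ 67. 276.] (array([ 310.4, -625.2]), np.float64(16.1), np.float64(12.0), 2.672)
scene tray [ 56. 278.] (array([ 293. , -650.6]), np.float64(29.0), np.float64(27.1), 2.682)
scene tray [ 73. 270.] (array([ 302.6, -601.6]), np.float64(30.6), np.float64(29.6), 1.24)
scene knob [341. 139.] (array([514.1, 342.1]), np.float64(18.2), np.float64(14.0), 2.306)
```

{"fn": "play_rows", "kwargs": {
  "translation": [
    [0.393,0.411,0.03],
    [0.393,0.411,0.03],
    [0.393,0.411,0.03],
    [0.393,0.411,0.03],
    [0.393,0.411,0.03],
    [0.393,0.411,0.03],
    [0.393,0.411,0.03],
    [0.393,0.411,0.03],
    [0.393,0.411,0.03],
    [0.393,0.411,0.03],
    [0.393,0.411,0.03],
    [0.393,0.411,0.03]
  ],
  "yaw": [-0.2,-0.2,-0.2,-0.2,-0.2,-0.2,-0.2,-0.2,-0.2,-0.2,-0.2,-0.2],
  "hand": 0.4
}}

```text
clock: 1.65
eef_pos: [558.4, -114.5, 235.4]
eef_rot: [3.141, 0.0, 0.105]
wrist_force: [-0.4, -0.1, -0.3]
finger_gap: 37.5
finger_force: 0.0
```

```bash
python3 - <<'E'
from m import *
s=telemetry.read_state(); print(s["clock"],s["eef_pos"],s["eef_rot"],s["finger_gap"])
c=wcam(); a=cv2.resize(c["pixels"],(800,600)); save("w1",a)
t=eyes.camera("top"); save("t1",cv2.resize(t["pixels"],(800,600)))
import pickle; pickle.dump(c,open("w1.pkl","wb"));pickle.dump(t,open("t1.pkl","wb"))
for r in rects(t["pixels"],(22,15,170),(60,90,255),300,900): print(r[0],wrect(t,r,12))
E
```

```text
1.65 [ 558.36193673 -114.45950086  235.43381766] [3.14149358e+00 2.45009559e-04 1.05405473e-01] 37.52070817880809
(472.71832275390625, 223.67543029785156) (array([ 337.9, -700.4]), np.float64(193.3), np.float64(27.3), 1.298)
```

View pics/w1.png

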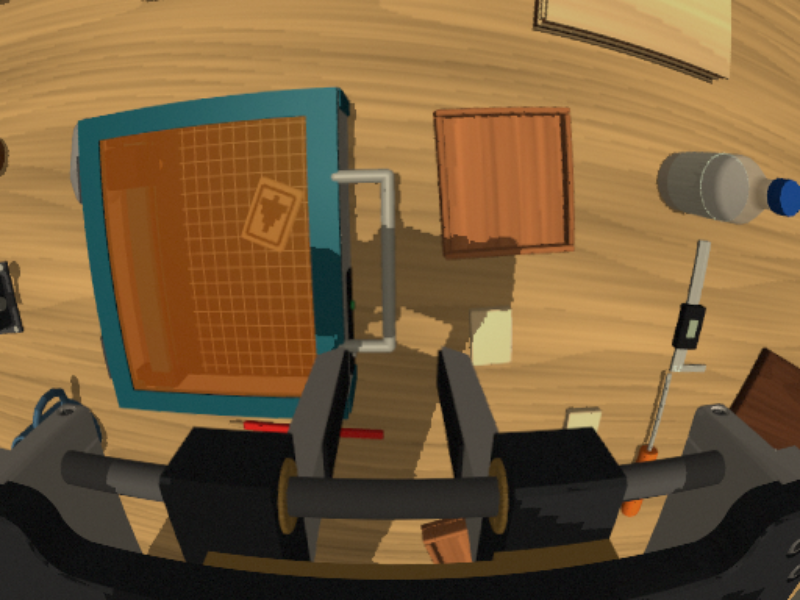

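View pics/t1.png

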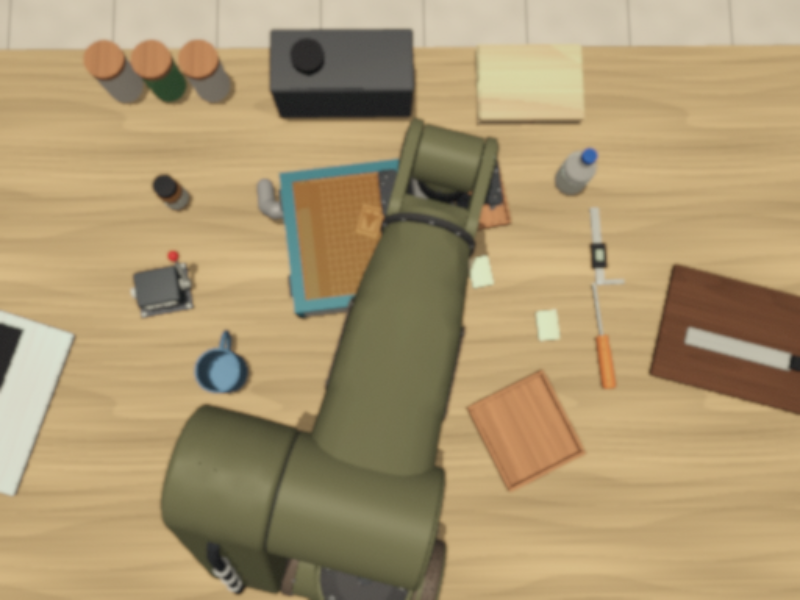

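Only two blanks are present. In the wrist view the bar runs from (390,172) to (388,345), the finished magnet is at (273,214), and the smaller tray is at (505,183).

```bash
python3 - <<'E'
import pickle; from m import *
c=pickle.load(open("w1.pkl","rb")); k=1.5625
f=lambda u,v,z: wonz(c,u/k,v/k,z)[:2].round(1)
print("bar",f(390,175,79),f(389,343,79))
P=[f(u,v,83) for u,v in((80,122),(337,88),(120,406))]; print("lid",P)
P=[f(u,v,22) for u,v in((434,112),(569,107),(575,249),(446,256))]; print("tray",P,np.mean(P,0))
P=[f(u,v,30) for u,v in((259,177),(304,191),(283,251),(241,237))]; print("fin",P,np.mean(P,0), np.linalg.norm(P[0]-P[1]),np.linalg.norm(P[2]-P[1]))
P=[f(u,v,12) for u,v in((472,311),(511,309),(512,362),(471,364))]; print("B",P,np.mean(P,0))
E
```

```text
bar [ 633.2 -105.3] [ 505.7 -118. ]
lid [array([666.4, 154.4]), array([692.3, -61.7]), array([411.4, 126.2])]
tray [array([ 689. , -135.8]), array([ 713.5, -252.5]), array([ 588.7, -277.7]), array([ 567.9, -160.6])] [ 639.775 -206.65 ]
fin [array([621.4,   4.4]), array([612.2, -35.4]), array([559.6, -20.7]), array([568.6,  17.8])] [590.45   -8.475] 40.849479800849345 54.615473997760034
B [array([ 517.7, -193.1]), array([ 523.4, -229.8]), array([ 470.1, -241.3]), array([ 464.5, -201. ])] [ 493.925 -216.3  ]
```

{"fn": "play_rows", "kwargs": {
  "translation": [
    [0.004,0.001,-0.06],
    [0.004,0.001,-0.12],
    [0.004,0.001,-0.15],
    [0.004,0.001,-0.175],
    [0.004,0.001,-0.175]
  ],
  "yaw": [-0.002,-0.002,-0.002,-0.002,-0.002],
  "hand": 0.28
}}

```text
clock: 2.38
eef_pos: [561.9, -112.8, 59.2]
eef_rot: [-3.141, 0.003, 0.104]
wrist_force: [-0.2, -0.3, 0.4]
finger_gap: 26.5
finger_force: 0.0
```

{"fn": "play_rows", "kwargs": {
  "translation": [
    [0,0,0],
    [0,0,0],
    [0,0,0],
    [0,0,0]
  ],
  "yaw": [0,0,0,0],
  "hand": 0,
  "force": 25
}}

```text
clock: 2.88
eef_pos: [563.4, -110.6, 61.8]
eef_rot: [-3.139, -0.001, 0.105]
wrist_force: [-1.8, 14.1, 5.4]
finger_gap: 9.1
finger_force: 25.0
```

{"fn": "play_rows", "kwargs": {
  "translation": [
    [0,0.006,0.041],
    [-0.001,0.016,0.08],
    [-0.003,0.032,0.117],
    [-0.006,0.054,0.152],
    [-0.008,0.082,0.182],
    [-0.012,0.113,0.207],
    [-0.015,0.148,0.227],
    [-0.02,0.186,0.241],
    [-0.024,0.226,0.249],
    [-0.028,0.266,0.251],
    [-0.032,0.306,0.246],
    [-0.032,0.306,0.246]
  ],
  "yaw": [0,0,0,0,0,0,0,0,0,0,0,0]
}}

```text
clock: 4.38
eef_pos: [530.3, 196.3, 308.8]
eef_rot: [-3.14, -0.003, 0.108]
wrist_force: [-6.6, 1.8, 12.1]
finger_gap: 8.8
finger_force: 25.0
```

{"fn": "play_rows", "kwargs": {
  "translation": [
    [0,0,0],
    [0,0,0],
    [0,0,0.0],
    [0,0,0.03],
    [0,0,0.06],
    [0,0,0.09],
    [0,-0.05,0.09]
  ],
  "yaw": [0,0,0,0,0,0,0],
  "hand": 0.35
}}

```text
clock: 5.25
eef_pos: [531.4, 144.6, 398.2]
eef_rot: [-3.141, -0.003, 0.108]
wrist_force: [0.6, -0.2, -0.1]
finger_gap: 33.1
finger_force: 0.0
```

```bash
python3 - <<'E'
from m import *
a=eyes.camera("scene")["pixels"]; b=eyes.camera("top")["pixels"]
save("o1",np.hstack([cv2.resize(a[80:330,100:400],(400,333)),cv2.resize(b[60:310,80:380],(400,333))]))
E
```

```text
(no output)
```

View pics/o1.png

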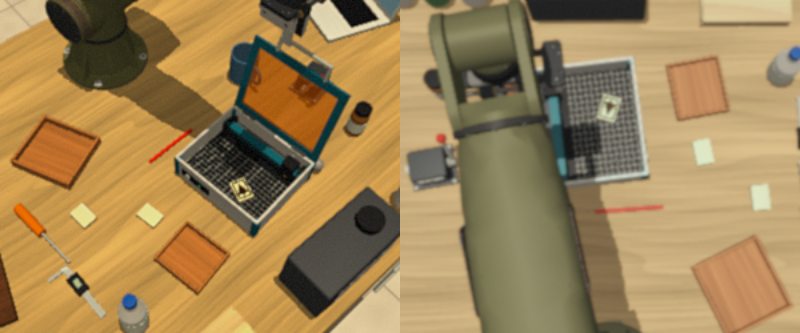

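The lid stands open on its stop. The finished magnet shows its tree on the bed, at about (608,108) in the right half.

```bash
cat > b.py <<'E'
from m import *
# outline of pale blocks (top cam) incl. engraved: bounding rect of pale mask after closing
def pale(c,z,roi=None):
    hsv=cv2.cvtColor(c["pixels"],cv2.COLOR_RGB2HSV); m=cv2.inRange(hsv,np.array((20,12,150)),np.array((60,95,255)))
    m=cv2.morphologyEx(m,cv2.MORPH_CLOSE,np.ones((3,3),np.uint8))
    out=[]
    for x in cv2.findContours(m,cv2.RETR_EXTERNAL,cv2.CHAIN_APPROX_NONE)[0]:
        if cv2.contourArea(x)>120:
            r=cv2.minAreaRect(x); q=wrect(c,r,z)
            if 45<q[1]<70 and 28<q[2]<52: out.append(q)
    return out
E
python3 - <<'E'
from b import *
c=eyes.camera("top")
print("z12",pale(c,12)); print("z30",pale(c,30))
E
```

```text
z12 [(array([ 389.3, -339.9]), np.float64(65.3), np.float64(50.8), 0.126), (array([593.1,  -8. ]), np.float64(60.2), np.float64(43.6), 2.862), (array([ 693., -416.]), np.float64(65.5), np.float64(50.1), 0.859)]
z30 [(array([ 387.6, -336. ]), np.float64(64.5), np.float64(50.2), 0.126), (array([588.9,  -8.2]), np.float64(59.5), np.float64(43.1), 2.862), (array([ 687.6, -411.2]), np.float64(64.7), np.float64(49.4), 0.859)]
```

{"fn": "play_rows", "kwargs": {
  "translation": [
    [0.02,-0.05,0],
    [0.04,-0.1,-0.03],
    [0.058,-0.152,-0.08],
    [0.058,-0.152,-0.14],
    [0.058,-0.152,-0.2],
    [0.058,-0.152,-0.26],
    [0.058,-0.152,-0.31],
    [0.058,-0.152,-0.345],
    [0.058,-0.152,-0.365],
    [0.058,-0.152,-0.374],
    [0.058,-0.152,-0.374]
  ],
  "yaw": [-0.15,-0.3,-0.385,-0.385,-0.385,-0.385,-0.385,-0.385,-0.385,-0.385,-0.385],
  "hand": 0.65
}}

```text
clock: 6.78
eef_pos: [589.1, -8.0, 22.3]
eef_rot: [3.142, 0.001, -0.28]
wrist_force: [0.6, 0.5, 0.6]
finger_gap: 60.9
finger_force: 0.0
```

{"fn": "play_rows", "kwargs": {
  "translation": [
    [0,0,0],
    [0,0,0],
    [0,0,0],
    [0,0,0]
  ],
  "yaw": [0,0,0,0],
  "hand": 0.2,
  "force": 20
}}

```text
clock: 7.28
eef_pos: [589.4, -8.3, 23.1]
eef_rot: [-3.141, -0.001, -0.28]
wrist_force: [-1.9, 0.5, 5.7]
finger_gap: 39.4
finger_force: 20.0
```

{"fn": "play_rows", "kwargs": {
  "translation": [
    [0,0,0.04],
    [0,0,0.09],
    [0.015,-0.05,0.11],
    [0.03,-0.1,0.11],
    [0.04,-0.15,0.11],
    [0.051,-0.198,0.1],
    [0.051,-0.198,0.06],
    [0.051,-0.198,0.02],
    [0.051,-0.198,-0.006],
    [0.051,-0.198,-0.011],
    [0.051,-0.198,-0.011]
  ],
  "yaw": [0,0,0.12,0.24,0.36,0.48,0.48,0.48,0.48,0.48,0.48]
}}

```text
clock: 8.65
eef_pos: [640.2, -206.3, 11.8]
eef_rot: [3.142, -0.0, 0.2]
wrist_force: [0.1, 0.2, -0.2]
finger_gap: 39.7
finger_force: 20.0
```

{"fn": "play_rows", "kwargs": {
  "translation": [
    [0,0,0],
    [0,0,0],
    [0,0,0.01],
    [0,0,0.06],
    [0,0,0.12],
    [-0.12,0,0.18],
    [-0.12,0,0.18]
  ],
  "yaw": [0,0,0,0,0,0,0],
  "hand": 0.6
}}

```text
clock: 9.52
eef_pos: [526.9, -206.2, 189.1]
eef_rot: [3.141, -0.001, 0.2]
wrist_force: [0.5, -0.9, 1.0]
finger_gap: 56.5
finger_force: 0.0
```

```bash
python3 - <<'E'
from b import *
c=wcam(); save("w2",cv2.resize(c["pixels"],(640,480)))
t=eyes.camera("top"); print(pale(t,12))
import pickle; pickle.dump(c,open("w2.pkl","wb"))
E
```

```text
[(array([ 693.1, -413.5]), np.float64(66.3), np.float64(48.8), 0.744)]
```

View pics/w2.png

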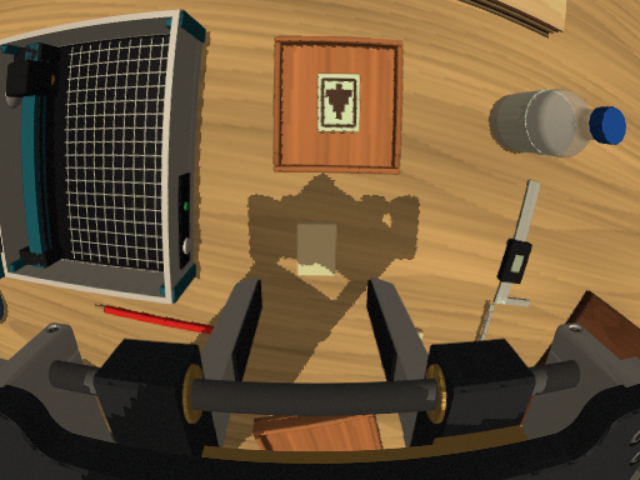

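```bash
python3 - <<'E'
import pickle; from m import *
c=pickle.load(open("w2.pkl","rb")); k=1.25
f=lambda u,v,z: wonz(c,u/k,v/k,z)[:2].round(1)
P=[f(u,v,12) for u,v in((298,224),(336.5,223),(335.5,276),(297.5,277))]; print("B",P,np.mean(P,0))
P=[f(u,v,18) for u,v in((70,50),(168,38),(166,268),(68,262))]; print("bed",P,np.mean(P,0))
P=[f(u,v,75) for u,v in((181,11),(172,302))]; print("rim front",P,np.mean(P,0))
P=[f(u,v,22) for u,v in((275,38),(402,39),(400,172),(274,172))]; print("tray",P,np.mean(P,0))
P=[f(u,v,18) for u,v in((318,75),(359,75),(359,131),(318,131))]; print("fin",P,np.mean(P,0))
E
```

```text
B [array([ 516.7, -192.9]), array([ 525.3, -230. ]), array([ 469.9, -241.3]), array([ 461. , -202.9])] [ 493.225 -216.775]
bed [array([662.5,  89.1]), array([678.5, -30.9]), array([443.3, -62.8]), array([420.5,  68.7])] [551.2    16.025]
rim front [array([691.7, -62.8]), array([437.5, -91.2])] [564.6 -77. ]
tray [array([ 689.2, -137.4]), array([ 714.6, -252.4]), array([ 588.9, -277.6]), array([ 564.3, -161.2])] [ 639.25 -207.15]
fin [array([ 661.9, -183.2]), array([ 670.2, -220.3]), array([ 617.9, -231.3]), array([ 609.8, -193.9])] [ 639.95  -207.175]
```

{"fn": "play_rows", "kwargs": {
  "translation": [
    [-0.027,-0.0105,-0.05],
    [-0.027,-0.0105,-0.1],
    [-0.027,-0.0105,-0.15],
    [-0.027,-0.0105,-0.175],
    [-0.027,-0.0105,-0.186],
    [-0.027,-0.0105,-0.186]
  ],
  "yaw": [0,0,0,0,0,0],
  "hand": 0.65
}}

```text
clock: 10.38
eef_pos: [501.9, -216.9, 1.7]
eef_rot: [3.141, -0.0, 0.2]
wrist_force: [-0.1, 0.6, 0.5]
finger_gap: 60.9
finger_force: 0.0
```

{"fn": "play_rows", "kwargs": {
  "translation": [
    [0,0,0],
    [0,0,0],
    [0,0,0],
    [0,0,0]
  ],
  "yaw": [0,0,0,0],
  "hand": 0.2,
  "force": 20
}}

```text
clock: 10.88
eef_pos: [501.6, -216.9, 1.8]
eef_rot: [3.141, -0.001, 0.2]
wrist_force: [-0.1, 0.1, 4.7]
finger_gap: 40.0
finger_force: 20.0
```

{"fn": "play_rows", "kwargs": {
  "translation": [
    [0,0,0.05],
    [0,0.01,0.1],
    [0.03,0.06,0.115],
    [0.06,0.115,0.115],
    [0.085,0.17,0.115],
    [0.102,0.226,0.11],
    [0.102,0.226,0.08],
    [0.102,0.226,0.05],
    [0.102,0.226,0.028],
    [0.102,0.226,0.019],
    [0.102,0.226,0.019]
  ],
  "yaw": [0,0,-0.095,-0.095,-0.095,-0.095,-0.095,-0.095,-0.095,-0.095,-0.095]
}}

```text
clock: 12.25
eef_pos: [603.3, 9.2, 20.4]
eef_rot: [-3.142, 0.0, 0.105]
wrist_force: [-0.4, -0.1, -0.5]
finger_gap: 40.0
finger_force: 20.0
```

{"fn": "play_rows", "kwargs": {
  "translation": [
    [0,0,0],
    [0,0,0],
    [0,0,0.01],
    [0,0,0.06],
    [0,0,0.11],
    [-0.06,-0.05,0.15],
    [-0.11,-0.1,0.15],
    [-0.16,-0.15,0.15],
    [-0.2,-0.2,0.15],
    [-0.2,-0.24,0.15],
    [-0.2,-0.26,0.15],
    [-0.2,-0.26,0.15]
  ],
  "yaw": [0,0,0,0,0,0,0,0,0,0,0,0],
  "hand": 0.6
}}

```text
clock: 13.75
eef_pos: [402.8, -252.4, 171.1]
eef_rot: [3.141, -0.001, 0.102]
wrist_force: [-0.6, 0.4, -0.2]
finger_gap: 56.5
finger_force: 0.0
```

```bash
python3 - <<'E'
from b import *; import pickle
s=telemetry.read_state(); print(s["eef_pos"],s["eef_rot"])
c=wcam(); t=eyes.camera("top"); print(pale(t,12))
a=cv2.resize(c["pixels"],(533,400)); b=t["pixels"]
save("w3",np.hstack([a,cv2.resize(b[60:260,170:370],(267,267)).copy() if 0 else cv2.copyMakeBorder(cv2.resize(b[60:260,170:370],(267,267)),0,133,0,0,0)]))
pickle.dump(c,open("w3.pkl","wb"))
E
```

```text
[ 402.79124954 -252.37974828  171.05985407] [ 3.14085229e+00 -7.08794790e-04  1.01798187e-01]
[(array([598.7,   7.5]), np.float64(60.5), np.float64(44.4), 0.089), (array([ 640.1, -208. ]), np.float64(57.3), np.float64(40.4), 0.213), (array([ 693.8, -414.3]), np.float64(62.1), np.float64(46.6), 0.744)]
```

View pics/w3.png

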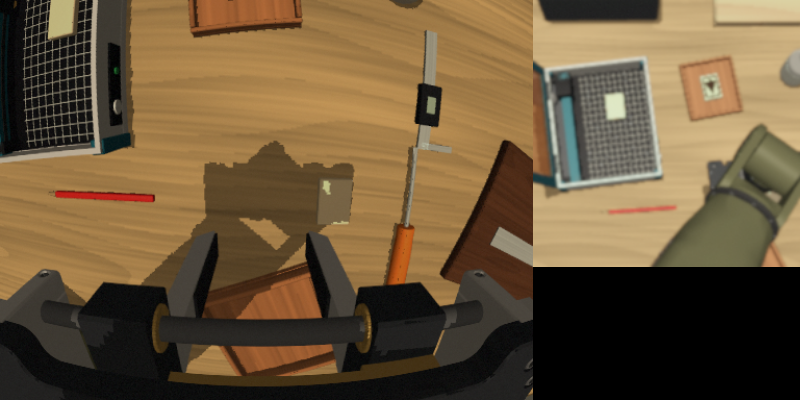

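The first blank lies flat on the bed. The other is at about (335,200) in the wrist view, half in shadow.

```bash
python3 - <<'E'
import pickle; from m import *
c=pickle.load(open("w3.pkl","rb")); k=533/512
P=[wonz(c,u/k,v/k,12)[:2].round(1) for u,v in((319.5,177),(353.5,176.5),(350.5,223.5),(317.5,223))]; print("A",P,np.mean(P,0))
P=np.array(P); e=P[0]-P[3]+P[1]-P[2]; print(np.arctan2(e[1],e[0]),np.linalg.norm(e)/2)
E
```

```text
A [array([ 418.1, -317.5]), array([ 423.3, -357.5]), array([ 365.9, -364.7]), array([ 362.8, -323.8])] [ 392.525 -340.875]
0.1192189890025283 56.75284133856209
```

{"fn": "play_rows", "kwargs": {
  "translation": [
    [-0.006,-0.045,-0.01],
    [-0.011,-0.089,-0.05],
    [-0.011,-0.089,-0.1],
    [-0.011,-0.089,-0.14],
    [-0.011,-0.089,-0.16],
    [-0.011,-0.089,-0.167],
    [-0.011,-0.089,-0.167]
  ],
  "yaw": [0.015,0.015,0.015,0.015,0.015,0.015,0.015],
  "hand": 0.65
}}

```text
clock: 14.72
eef_pos: [392.8, -339.4, 3.8]
eef_rot: [3.141, -0.0, 0.121]
wrist_force: [1.2, 0.3, 0.4]
finger_gap: 61.0
finger_force: 0.0
```

{"fn": "play_rows", "kwargs": {
  "translation": [
    [0,0,0],
    [0,0,0],
    [0,0,0],
    [0,0,0]
  ],
  "yaw": [0,0,0,0],
  "hand": 0.2,
  "force": 20
}}

```text
clock: 15.22
eef_pos: [392.5, -340.0, 4.0]
eef_rot: [3.141, -0.001, 0.12]
wrist_force: [-0.8, 1.5, 6.3]
finger_gap: 39.7
finger_force: 19.9
```

{"fn": "play_rows", "kwargs": {
  "translation": [
    [0,0,0.05],
    [0,0.01,0.1],
    [0.02,0.06,0.115],
    [0.04,0.115,0.115],
    [0.06,0.17,0.115],
    [0.08,0.225,0.115],
    [0.1,0.28,0.115],
    [0.119,0.33,0.115],
    [0.119,0.341,0.115],
    [0.119,0.341,0.115]
  ],
  "yaw": [0,0,-0.015,-0.015,-0.015,-0.015,-0.015,-0.015,-0.015,-0.015]
}}

```text
clock: 16.48
eef_pos: [511.0, 1.3, 118.2]
eef_rot: [3.142, 0.0, 0.106]
wrist_force: [-0.5, -0.2, 0.0]
finger_gap: 39.5
finger_force: 19.9
```

{"fn": "play_rows", "kwargs": {
  "translation": [
    [0,0,-0.03],
    [0,0,-0.06],
    [0,0,-0.085],
    [0,0,-0.096],
    [0,0,-0.096]
  ],
  "yaw": [0,0,0,0,0]
}}

```text
clock: 17.1
eef_pos: [511.2, 0.3, 22.3]
eef_rot: [-3.142, 0.0, 0.104]
wrist_force: [0.3, 0.2, 0.2]
finger_gap: 40.0
finger_force: 20.0
```

{"fn": "play_rows", "kwargs": {
  "translation": [
    [0,0,0],
    [0,0,0],
    [0,0,0.01],
    [0,0,0.06],
    [0,0,0.11],
    [0,-0.05,0.16],
    [0,-0.1,0.2],
    [-0.02,-0.15,0.22],
    [-0.02,-0.15,0.22],
    [-0.02,-0.15,0.22]
  ],
  "yaw": [0,0,0,0,0,0,0,0,0,0],
  "hand": 0.6
}}

```text
clock: 18.35
eef_pos: [491.2, -148.5, 242.5]
eef_rot: [-3.141, -0.0, 0.104]
wrist_force: [-0.1, -0.4, -0.8]
finger_gap: 56.4
finger_force: 0.0
```

```bash
python3 - <<'E'
from b import *; import pickle
s=telemetry.read_state(); print(s["eef_pos"],s["eef_rot"])
c=wcam(); t=eyes.camera("top"); print(pale(t,12),pale(t,30))
a=cv2.resize(c["pixels"],(400,300)); b=eyes.camera("scene")["pixels"]
save("w4",np.vstack([np.hstack([a,cv2.resize(b[100:325,150:450],(400,300))]),np.hstack([cv2.resize(t["pixels"][60:285,80:380],(400,300)),a*0])]))
pickle.dump(c,open("w4.pkl","wb"))
E
```

```text
[ 491.16992812 -148.50011008  242.49381399] [-3.14144581e+00 -1.95921111e-04  1.04271807e-01]
[(array([510.8,  -1.8]), np.float64(60.1), np.float64(44.6), 3.132), (array([598.7,   7.5]), np.float64(60.5), np.float64(44.4), 0.089), (array([ 692.6, -414.5]), np.float64(63.6), np.float64(46.0), 0.799)] [(array([507.7,  -2.2]), np.float64(59.4), np.float64(44.0), 3.132), (array([594.4,   7. ]), np.float64(59.7), np.float64(43.8), 0.089), (array([ 687.2, -409.7]), np.float64(62.8), np.float64(45.4), 0.799)]
```

View pics/w4.png

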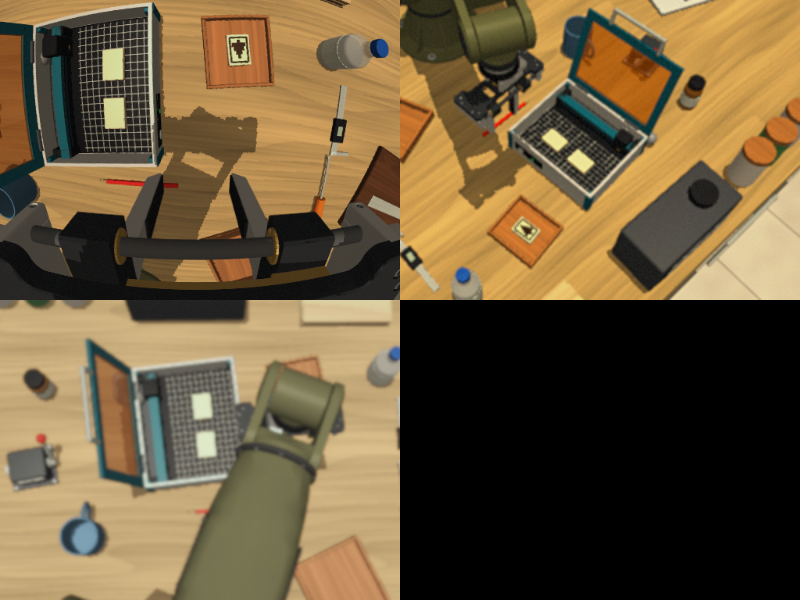

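{"fn": "play_rows", "kwargs": {
  "translation": [
    [0,0,0.06],
    [0,0,0.12],
    [0,0.03,0.16],
    [0.01,0.09,0.16],
    [0.02,0.15,0.16],
    [0.03,0.21,0.16],
    [0.035,0.27,0.16],
    [0.039,0.32,0.16],
    [0.039,0.351,0.15],
    [0.039,0.351,0.11],
    [0.039,0.351,0.064],
    [0.039,0.351,0.064]
  ],
  "yaw": [0,0,0,0,0,0,0,0,0,0,0,0],
  "hand": 0.6
}}

```text
clock: 20.0
eef_pos: [529.0, 202.9, 303.4]
eef_rot: [3.14, 0.006, 0.106]
wrist_force: [-0.1, -0.2, 0.3]
finger_gap: 56.3
finger_force: 0.0
```

{"fn": "play_rows", "kwargs": {
  "translation": [
    [0,0,0],
    [0,0,0],
    [0,0,0],
    [0,0,0],
    [0,0,0],
    [0,0,0]
  ],
  "yaw": [0,0,0,0,0,0],
  "hand": 0,
  "force": 20
}}

```text
clock: 20.75
eef_pos: [530.3, 202.3, 306.6]
eef_rot: [-3.141, -0.0, 0.105]
wrist_force: [0.2, 0.5, 1.7]
finger_gap: 9.3
finger_force: 20.0
```

{"fn": "play_rows", "kwargs": {
  "translation": [
    [0.001,-0.01,0.002],
    [0.005,-0.05,0.007],
    [0.01,-0.091,0.006],
    [0.014,-0.13,-0.002],
    [0.018,-0.168,-0.016],
    [0.021,-0.203,-0.036],
    [0.025,-0.235,-0.062],
    [0.028,-0.262,-0.092],
    [0.03,-0.284,-0.126],
    [0.032,-0.301,-0.163],
    [0.033,-0.311,-0.203],
    [0.033,-0.312,-0.215]
  ],
  "yaw": [0,0,0,0,0,0,0,0,0,0,0,0]
}}

```text
clock: 22.25
eef_pos: [562.7, -109.4, 88.8]
eef_rot: [-3.139, 0.002, 0.104]
wrist_force: [2.3, 7.4, -0.3]
finger_gap: 9.3
finger_force: 20.0
```

{"fn": "play_rows", "kwargs": {
  "translation": [
    [0,-0.001,-0.012],
    [0,-0.002,-0.022],
    [0,-0.002,-0.026],
    [0,-0.002,-0.026]
  ],
  "yaw": [0,0,0,0]
}}

```text
clock: 22.75
eef_pos: [563.3, -110.6, 66.4]
eef_rot: [-3.139, -0.0, 0.105]
wrist_force: [-4.0, 14.6, 13.6]
finger_gap: 9.1
finger_force: 20.0
```

{"fn": "play_rows", "kwargs": {
  "translation": [
    [0,0,0],
    [0,0,0],
    [0,0,0],
    [0,0,0.03],
    [0,0,0.08],
    [0,0,0.14],
    [0,0,0.18],
    [0,0,0.18]
  ],
  "yaw": [0,0,0,0,0,0,0,0],
  "hand": 0.28
}}

```text
clock: 23.75
eef_pos: [564.1, -112.3, 248.4]
eef_rot: [3.14, -0.005, 0.105]
wrist_force: [0.6, 0.4, 0.4]
finger_gap: 26.3
finger_force: 0.0
```

```bash
python3 - <<'E'
from b import *
def knob(c):
    hsv=cv2.cvtColor(c["pixels"],cv2.COLOR_RGB2HSV); m=cv2.inRange(hsv,np.array((0,190,110)),np.array((4,255,255)))|cv2.inRange(hsv,np.array((175,190,110)),np.array((180,255,255)))
    for x in cv2.findContours(m,cv2.RETR_EXTERNAL,cv2.CHAIN_APPROX_NONE)[0]:
        q=cv2.moments(x)
        if q["m00"]>8: yield q["m10"]/q["m00"],q["m01"]/q["m00"],q["m00"]
import itertools
t=eyes.camera("top"); s=eyes.camera("scene")
T=[k for k in knob(t)];S=[k for k in knob(s)]; print(T,S)
for a,b in itertools.product(T,S):
    o1,d1=ray(t,*a[:2]);o2,d2=ray(s,*b[:2])
    l=np.linalg.lstsq(np.c_[d1,-d2],o2-o1,rcond=None)[0]; p=o1+d1*l[0];q=o2+d2*l[1]
    if np.linalg.norm(p-q)<15: print(p.round(1),q.round(1))
c=wcam()
save("k1",np.hstack([cv2.resize(t["pixels"][130:230,60:160],(400,400),interpolation=cv2.INTER_CUBIC),cv2.resize(s["pixels"][100:200,290:390],(400,400),interpolation=cv2.INTER_CUBIC)]))
E
```

```text
[] [(340.0, 138.59420289855072, 23.0)]
```

View pics/k1.png

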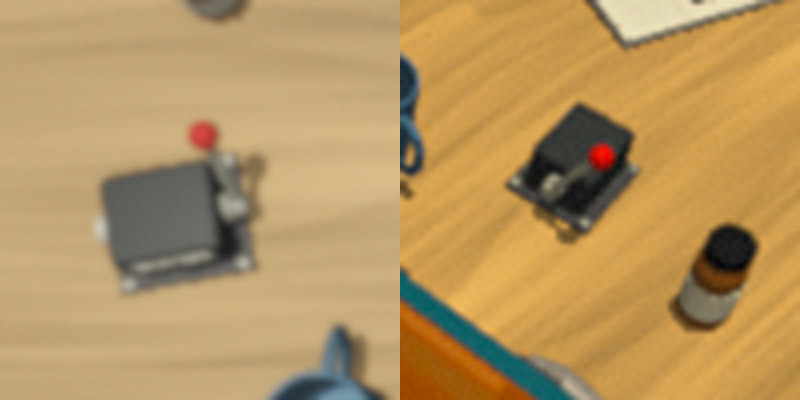

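```bash
python3 - <<'E'
from b import *
t=eyes.camera("top"); s=eyes.camera("scene")
o1,d1=ray(t,110.75,163.5);o2,d2=ray(s,340.4,138.9)
l=np.linalg.lstsq(np.c_[d1,-d2],o2-o1,rcond=None)[0]; print((o1+d1*l[0]).round(1),(o2+d2*l[1]).round(1))
k=lambda x,y:(60+x/4,130+y/4)
a=onz(t,*k(126,290),6)[:2];b=onz(t,*k(253,266),6)[:2]; print(a,b,np.linalg.norm(a-b),np.arctan2(b[0]-a[0],-(b[1]-a[1])))
a=onz(t,*k(103,182),58)[:2];b=onz(t,*k(211,163),58)[:2]; print(np.linalg.norm(a-b),np.arctan2(b[0]-a[0],-(b[1]-a[1])))
print(telemetry.read_state()["eef_pos"])
E
```

```text
[509.9 338.1 107.5] [512.3 341.  108.8]
[413.16654647 418.98567726] [429.92791492 326.4100773 ] 94.08073755903158 0.17911561544168556
77.50106127018327 0.16822339830424057
[ 562.86323129 -111.80172893  243.78399073]
```

{"fn": "play_rows", "kwargs": {
  "translation": [
    [-0.002,0.06,0],
    [-0.004,0.12,0],
    [-0.006,0.18,0],
    [-0.008,0.24,0],
    [-0.01,0.3,0],
    [-0.012,0.36,0],
    [-0.014,0.42,0],
    [-0.017,0.457,0],
    [-0.017,0.457,0],
    [-0.017,0.457,-0.05],
    [-0.017,0.457,-0.05]
  ],
  "yaw": [0,0,0.069,0.069,0.069,0.069,0.069,0.069,0.069,0.069,0.069],
  "hand": 0
}}

```text
clock: 25.38
eef_pos: [545.1, 343.4, 191.5]
eef_rot: [3.139, 0.007, 0.173]
wrist_force: [-0.7, -0.8, 0.5]
finger_gap: 0.3
finger_force: 0.0
```

```bash
python3 - <<'E'
from b import *
print(telemetry.read_state()["eef_pos"])
s=eyes.camera("scene"); t=eyes.camera("top"); print(proj(s,(511,339.5,108)))
save("k2",np.hstack([cv2.resize(s["pixels"][50:200,270:420],(400,400)),cv2.resize(t["pixels"][90:240,40:190],(400,400))]))
E
```

```text
[545.14165689 343.42017747 191.53882118]
(np.float64(339.783935966186), np.float64(139.02813689635724))
```

View pics/k2.png

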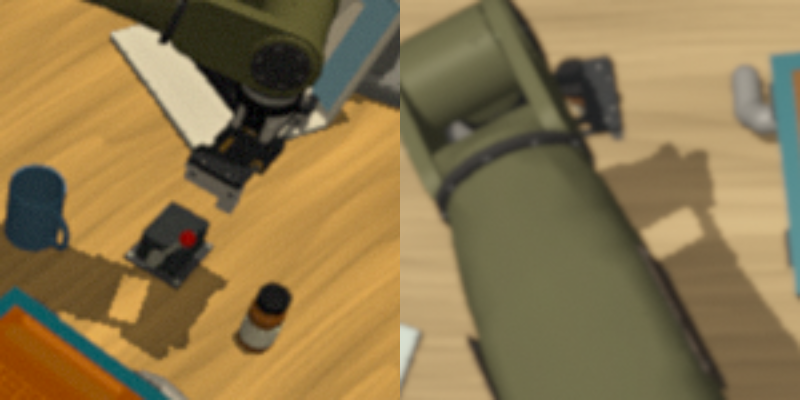

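{"fn": "play_rows", "kwargs": {
  "translation": [
    [0,0,-0.05],
    [0,0,-0.09],
    [0,0,-0.098],
    [0,0,-0.098],
    [-0.02,-0.0035,-0.098],
    [-0.04,-0.007,-0.098],
    [-0.06,-0.0105,-0.098],
    [-0.08,-0.014,-0.098],
    [-0.08,-0.014,-0.098]
  ],
  "yaw": [0,0,0,0,0,0,0,0,0]
}}

```text
clock: 26.6
eef_pos: [467.2, 331.9, 100.3]
eef_rot: [-3.14, -0.004, 0.174]
wrist_force: [2.2, -0.3, 2.4]
finger_gap: 0.3
finger_force: 1.2
```

{"fn": "play_rows", "kwargs": {
  "translation": [
    [-0.004,-0.001,0],
    [-0.006,-0.001,0],
    [-0.006,-0.001,0]
  ],
  "yaw": [0,0,0]
}}

```text
clock: 26.98
eef_pos: [460.6, 330.3, 97.5]
eef_rot: [-3.142, -0.0, 0.174]
wrist_force: [1.5, 1.3, 2.4]
finger_gap: 1.0
finger_force: 1.3
```

{"fn": "play_rows", "kwargs": {
  "translation": [
    [-0.004,-0.001,0],
    [-0.005,-0.001,0],
    [-0.005,-0.001,0]
  ],
  "yaw": [0,0,0]
}}

```text
clock: 27.35
eef_pos: [456.3, 329.2, 97.0]
eef_rot: [-3.142, -0.002, 0.174]
wrist_force: [13.3, 2.2, -6.6]
finger_gap: 0.3
finger_force: 6.5
```

{"fn": "play_rows", "kwargs": {
  "translation": [
    [-0.002,0,0],
    [-0.003,0,0],
    [-0.003,0,0]
  ],
  "yaw": [0,0,0]
}}

```text
clock: 27.72
eef_pos: [455.1, 329.1, 96.9]
eef_rot: [-3.142, -0.006, 0.173]
wrist_force: [27.1, 3.3, -15.3]
finger_gap: 0.3
finger_force: 13.6
```

At the stop: the force rose sharply at the expected travel. I'll back off and let the lever follow, then rise.

{"fn": "play_rows", "kwargs": {
  "translation": [
    [0.02,0.0035,0],
    [0.045,0.008,0],
    [0.07,0.012,0],
    [0.092,0.016,0],
    [0.1,0.017,0],
    [0.1,0.017,0.05],
    [0.1,0.017,0.11],
    [0.1,0.017,0.17],
    [0.1,-0.04,0.2],
    [0.06,-0.1,0.2],
    [0.0,-0.16,0.2],
    [0.0,-0.16,0.2]
  ],
  "yaw": [0,0,0,0,0,0,0,0,0,0,0,0]
}}

```text
clock: 29.22
eef_pos: [449.9, 167.6, 297.4]
eef_rot: [-3.142, 0.0, 0.173]
wrist_force: [-0.1, 1.0, 0.6]
finger_gap: 0.3
finger_force: 0.0
```

{"fn": "play_rows", "kwargs": {
  "translation": [
    [-0.02,-0.06,0],
    [-0.05,-0.12,0],
    [-0.09,-0.18,0],
    [-0.1,-0.24,0],
    [-0.1,-0.3,0],
    [-0.1,-0.36,0],
    [-0.1,-0.42,0],
    [-0.1,-0.45,0],
    [-0.1,-0.45,0]
  ],
  "yaw": [0,0,0,0,0,0,0,0,0]
}}

```text
clock: 30.35
eef_pos: [351.5, -281.7, 296.4]
eef_rot: [-3.14, 0.001, 0.171]
wrist_force: [0.7, 0.8, -1.1]
finger_gap: 0.7
finger_force: 0.0
```

```bash
python3 - <<'E'
from b import *
s=eyes.camera("scene"); t=eyes.camera("top"); st=telemetry.read_state(); print(st["clock"],st["eef_pos"],st["wrist_force"])
save("f1",np.hstack([cv2.resize(s["pixels"][80:305,120:420],(400,300)),cv2.resize(t["pixels"][70:295,60:360],(400,300))]))
E
```

```text
30.45 [ 351.97198609 -280.07203303  297.01335199] [ 0.30402654  0.66261673 -0.71419194]
```

View pics/f1.png

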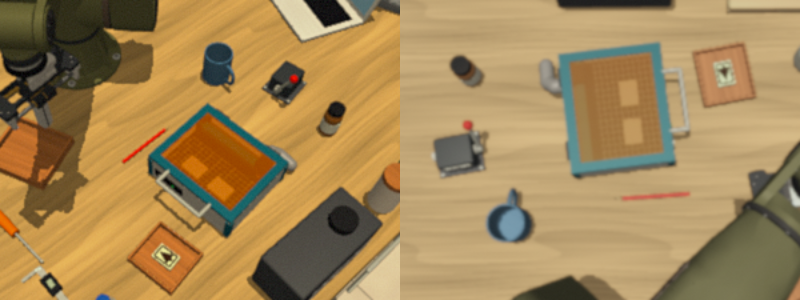

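The lid is shut over two flat blanks, the magnet lies in the small tray, the lever is back at rest, and nothing else has moved.

```bash
python3 -c "
from cell import manip; print(manip.sign_off())"
```

```text
the job is handed in; nothing more can be done
None
```

The changeover is done and handed in at about 30 s of the 210 s allowed: the finished magnet lies flat in the small tray, both blanks lie side by side on the bed, the lid is shut, and the lever went to its stop and sprang back; the sign-off gave no verdict, so this rests on the last camera views.

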